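# Uncover the board and probe its test pad

### The job

Lift the clear dust cover off the sloping circuit board by its blue handle bar and hang it by that bar on the twin hooks of the stand, leaving it hanging freely. Then draw the yellow spring-tipped test probe out of its tube stand and hold its point on the brass pad inside the red ring, the probe square to the sloping board, pressing lightly so that the sprung point is pushed about halfway in. Finish while still holding the probe there, and leave the other things on the bench where they are.

Things in the scene. Friction and masses are not known exactly. Their poses are not given: they have to be found in the camera images.
- cover: Clear dust cover with blue bottom rim: upside-down open box 74 (x) x 114 (y) x 46 mm (z), walls 3 mm, about 160 g, over the board on the bed's plate (underside 6 mm above bench). Origin: centre of its underside, z up. Above its roof a blue round handle bar along y, 12 mm thick, 110 mm long, axis 121 mm above the origin (75 above the roof), on 8 mm legs at y = -51 and +51 mm.
- cover_bar (a point): Middle of the blue bar's axis; pinch it here from above, the fingers closing along the cover's x. Axes as the cover's.
- hook_stand: Fixed steel stand. Origin: bench level midway between its two 10 mm posts (y = -30 and +30 mm, 192 mm high; cross rod 70 mm up); z up. From each post an 8 mm hook rod points to -x: from 183 mm height at the post down to a trough 62 mm out (rod axis 159 mm up), then up to a red ball 82 mm out, top 191 mm. 52 mm free between the hooks, for fingers. Base 120x110x10 mm.
- hook_seat (a point): Midway between the two troughs, 62 mm in front of the posts, 169 mm above the bench: where the middle of the cover's bar lies when it hangs. Axes as the stand's. Bring the cover from the front along the stand's +x, bar along the stand's y (either way round) and above the red balls, cover body below the hooks, so that the hooks pass between roof and bar; then lower the bar into the troughs.
- test_bed: Fixed aluminium plate 94 (x) x 134 (y) x 6 mm with the board mounted on it, sloping 0.35 rad (20 degrees): low edge towards the bed's -x. Origin: centre of the plate's underside; z up.
- test_pad: Brass test pad, 15 mm across, inside a red ring of 20 mm, on the sloping circuit board (board 52 mm up the slope, 95 mm across). Origin: centre of the pad's contact face. Its z axis is square to the board (leaning 0.35 rad from vertical to the bed's -x), its x axis runs up the slope.
- probe: Test probe, 60 g, upright in its tube stand, point down. Origin: on its axis at the unpressed point's end; z runs from point to handle. Shank 12 mm; flange 22 mm across, z = 65 to 69 mm; yellow round handle 15 mm thick, z = 69 to 122 mm (grip at about 105), black cap to 126. In the stand the flange lies on the rim, origin 10 mm above the bench; draw it straight up 70 mm or more.
- probe_point (a point): The end of the brass sprung point (ball of 5 mm); it moves with the point.
- plunger (a joint): How far the sprung point is pushed into the probe: 0 = fully out, 0.010 m = fully in. Spring: about 0.6 N to start moving, 2.1 N halfway, 3.6 N fully in; beyond that it is rigid.
- probe_stand: Fixed probe stand: dark foot 64 mm across, 9 mm high, with an upright aluminium tube 25 mm across, bore 15 mm, rim 75 mm above the bench. Origin: bench level, on the tube's axis.
- phone_b: Bystander, leave alone: white phone, 140x68x8 mm, lying flat behind the work. Origin: centre of its underside.
- flush_cutter: Bystander, leave alone: red-handled cutter, 133 mm long, 12 mm high. Origin: centre of its underside.
- multimeter: Bystander, leave alone: yellow and black hand multimeter, 155x78x46 mm, lying on its back. Origin: centre of its underside.
- battery_pack: Bystander, leave alone: flat battery pack, 104x38x4 mm. Origin: centre of its underside.
- phone_a: Bystander, leave alone: black phone, 146x71x8 mm, lying flat. Origin: centre of its underside.
Mind the look-alikes: they are no part of the job. What is shaped like the probe but turquoise is not meant.

How it is judged:
By the outcome, as a careful person would: the job done as asked, in the order asked, and still so for the second after the job is handed in, while the arm keeps its last pose, push and grip.
It also fails if it takes over 59 s, if anything falls off the work surface, if the arm or the gripper's body presses on something with over 40 N, if the wrist force passes 120 N, or if a joint passes its speed limit or range.

### The arm

A 6-joint arm with a two-finger parallel gripper is mounted at the origin on a cart in front of the work surface, level with it; the furniture and walls round the work are solid. World frame = base frame: x ahead of the robot, y to its left, z up, the work surface at z = 0. Lengths are in m, angles in degrees, forces in N, time in s.
With the tool pointing down it reaches from about 0.325 to 0.85 m from the base axis. Payload 15.5 kg.
Tool frame: the origin (TCP) lies midway between the tips of the shut fingers; the grasp point (between the pads) lies 19 mm behind it; z points along the fingers, y is the line along which they close (so a half turn about z gives the same grasp; the last joint's range is limited). The gripper opens to 91 mm and grips with 3 to 60 N. Pads are 32 mm wide; open, the fingers measure 118 mm over their backs; the gripper's body (76 mm by 178 mm) begins 60 mm behind the grasp point.
Start: joints at [-5.472, 28.281, 77.091, -0, 74.628, -5.472], TCP at [0.625, 0, 0.214] pointing down, gripper open.
Joint ranges: [-166.48, 166.48], [-47.26, 123.95], [12.59, 153.08], [-70.14, 250.14], [6.76, 159.57], [-176.63, 176.63]. Speed limits (degrees/s): [108.29, 108.29, 147.25, 172.46, 172.46, 172.46].

### API

Orientations are given as a 3x3 rotation matrix whose columns are the frame's x, y, z axes.
In Python, from bench import ctrl gives the robot as it stands. The module is installed in compiled form; this text tells all that it offers. Calls block until the motion is done:
- ctrl.goto(position, orientation): joint-space move of the TCP to a pose.
- ctrl.move_l(position, vel=0.15, ori=None, contact_N=None): straight line of the TCP; ori=None keeps the orientation; vel is the mean speed in m/s. With contact_N (N) it stops when the force on the tool has changed by that much, and returns True; else False.
- ctrl.movej(angles): joint-space move.
- ctrl.command_gripper(opening): opening from 0.0 (shut) to 1.0 (fully open); the grip force is fixed at half the most; returns when the fingers have stopped.
- ctrl.sleep(seconds).
- ctrl.ik(position, orientation): joint angles nearest the present ones, or None.
- ctrl.read_camera(name): name is "scene" or "side" or "wrist"; returns the picture (384x512x3 uint8, blue, green, red); there is no depth.
- ctrl.camera_params(name): a dict with "fx", "fy", "cx", "cy" (pixels), "pose" (4x4, takes a point from camera to world coordinates); the wrist camera has in their place "T_tool_cam" (4x4, takes a point from camera to tool coordinates, whose origin is the TCP and whose axes are the flange's). Camera axes: x right, y up, looking along -z (the intrinsics and any distortion apply to the point x, -y, -z); pixel columns grow to the right and rows downward; lengths in m; the calibration is good to about 2 mm. A picture is of the moment at which its call begins: read the wrist's pose just before it. camera_params takes no time and is no camera call.
A pose or a line that the arm cannot do raises ctrl.MotionError and nothing moves.
- ctrl.sign_off(): hands the job in; it is judged then, once.
Readings, each from a call of its own:
- ctrl.current_t(): time.
- ctrl.current_q(): joint angles.
- ctrl.current_dq(): joint speeds.
- ctrl.current_effort(): joint torques, N m.
- ctrl.current_tool_pos(): TCP position.
- ctrl.current_eef_rot(): TCP orientation.
- ctrl.current_contact_force(): force on the tool from outside, world axes, zero at the start.
- ctrl.current_wrist_torque(): the same for the moment, N m.
- ctrl.current_grip_width(): opening from 0.0 (shut) to 1.0 (fully open).
- ctrl.current_grasp_force(): force on a finger pad.
Only numpy, scipy, OpenCV 4.12 (cv2) and the standard library are available. Lean on these libraries where they do the work, as an engineer would, in place of code of your own. Each camera call takes 0.05 s, during which the arm holds its last target. There are 200 camera calls.

## Working session

There is one attempt and no reset: what is moved stays moved. The work goes in short steps, each a Python script; the robot and the scene stay as the last script left them, time stands still between calls to the robot, and variables do not carry over. Pictures are saved under pics/ and viewed, at most 10 in all, crops included, and the job is handed in when it is done.

```bash
mkdir -p pics; python3 - <<'E'
from bench import ctrl
import cv2,numpy as np
for n in("scene","side"):
    im=ctrl.read_camera(n);cv2.imwrite(f"pics/{n}0.png",im)
    cv2.imwrite(f"pics/{n}0b.png",cv2.resize(im,(800,600),interpolation=cv2.INTER_CUBIC))
    p=ctrl.camera_params(n);print(n,{k:(np.round(v,4).tolist()) for k,v in p.items()})
print(ctrl.camera_params("wrist"),ctrl.current_eef_rot())
cv2.imwrite("pics/wrist0.png",ctrl.read_camera("wrist"))
E
```

```text
scene {'fx': 469.6812, 'fy': 469.6812, 'cx': 261.0558, 'cy': 188.7371, 'pose': [[0.6882, 0.5315, -0.4937, -0.0292], [-0.7255, 0.5033, -0.4694, -0.4668], [-0.001, 0.6813, 0.732, 1.0502], [0.0, 0.0, 0.0, 1.0]]}
side {'fx': 371.614, 'fy': 371.614, 'cx': 253.7322, 'cy': 191.296, 'pose': [[0.8835, 0.2412, -0.4015, 0.1862], [-0.468, 0.4228, -0.776, -0.6517], [-0.0175, 0.8736, 0.4864, 0.5954], [0.0, 0.0, 0.0, 1.0]]}
{'fx': 269.19056704751455, 'fy': 269.19056704751455, 'cx': 252.3448074678746, 'cy': 190.5784134845924, 'T_tool_cam': array([[-3.97432510e-04,  9.66430492e-01,  2.56927901e-01,
         7.27041244e-02],
       [ 9.99999787e-01,  5.16880153e-04, -3.97373407e-04,
        -6.58449230e-04],
       [-5.16834710e-04,  2.56927688e-01, -9.66430492e-01,
        -1.71437486e-01],
       [ 0.00000000e+00,  0.00000000e+00,  0.00000000e+00,
         1.00000000e+00]])} [[-1.31977251e-05  9.99999309e-01 -1.17530816e-03]
 [ 9.99999992e-01  1.33484921e-05  1.28270954e-04]
 [ 1.28286554e-04 -1.17530646e-03 -9.99999301e-01]]
```

View pics/scene0b.png

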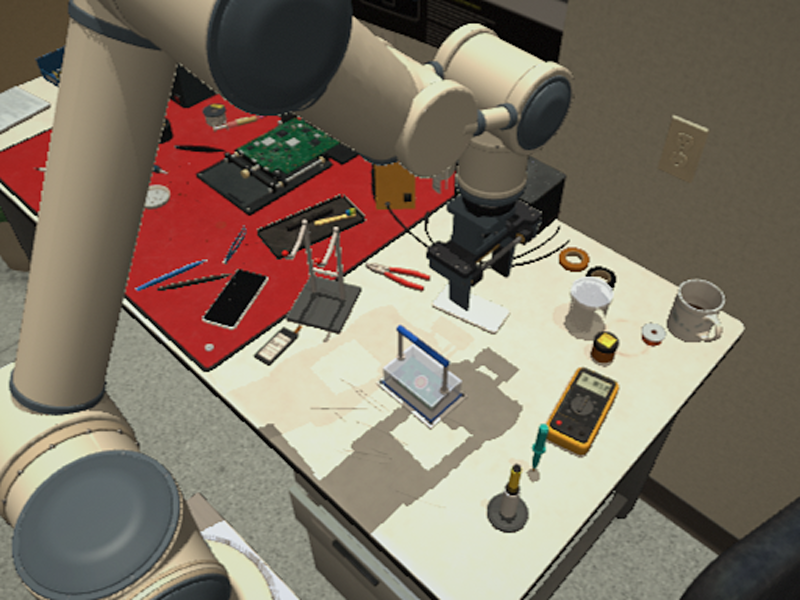

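View pics/side0b.png

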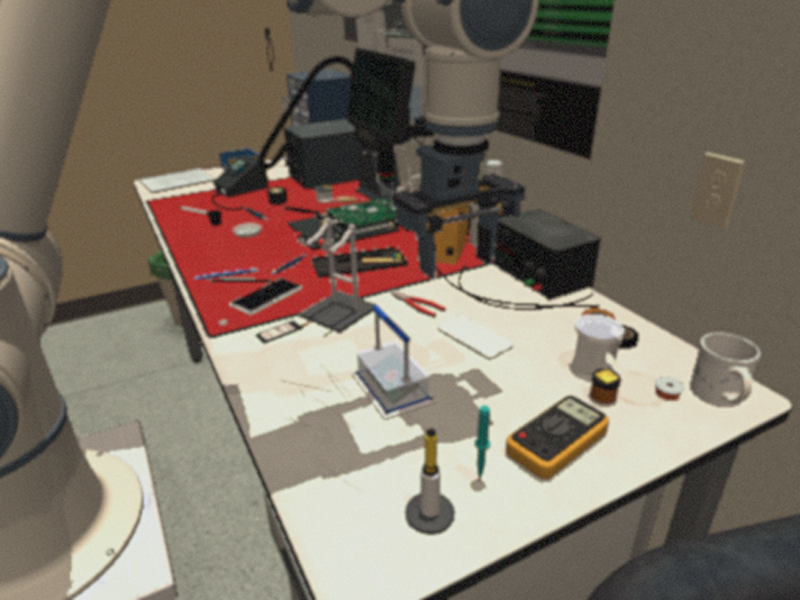

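The yellow probe stands in its tube at scene (515,475) and side (430,460), in 800x600 pixels. The turquoise look-alike is at scene (540,440) and side (483,440). The yellow one in the tube stand with the dark foot fits the description. The cover bar runs from about (400,330) to (447,362), and the hook stand is at (325,300). I'll enlarge these areas to confirm.

```bash
python3 - <<'E'
import cv2,numpy as np
S=cv2.imread("pics/scene0.png");D=cv2.imread("pics/side0.png")
def crop(im,x,y):
    c=cv2.resize(im[y:y+90,x:x+80],(264,297),interpolation=cv2.INTER_CUBIC)
    for k in range(0,90,10):
        v=int(k*3.3); L=12 if k%20 else 20
        if k<80: cv2.line(c,(v,0),(v,6),(0,0,255),1)
        cv2.line(c,(0,v),(6,v),(0,0,255),1)
        if k%20==0:
            if k<80: cv2.putText(c,str(x+k),(v,16),0,.33,(0,0,255),1)
            cv2.putText(c,str(y+k),(7,v+4),0,.33,(0,0,255),1)
    return c
r1=np.hstack([crop(S,230,195),crop(S,170,130),crop(S,300,260)])
r2=np.hstack([crop(D,215,185),crop(D,185,130),crop(D,245,255)])
cv2.imwrite("pics/crops.png",np.vstack([r1,r2]))
E
```

```text
(no output)
```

View pics/crops.png

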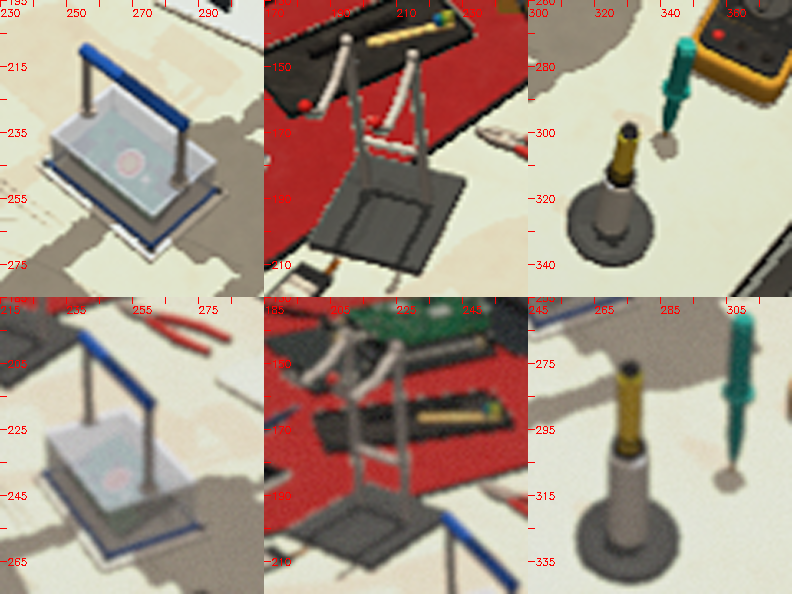

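View pics/wrist0.png

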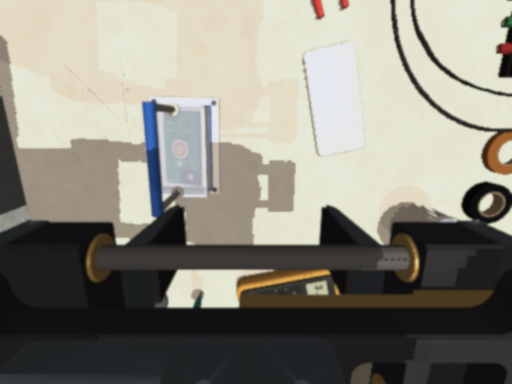

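Confirmed: the yellow probe is in the tube and the turquoise one stands free. Next I'll fit the poses from these keypoints.

```bash
cat > h.py <<'E'
from bench import ctrl
import cv2,numpy as np
from scipy.optimize import least_squares
def cam(n,p=None,R=None):
    c=ctrl.camera_params(n)
    if n=="wrist":
        T=np.eye(4);T[:3,:3]=ctrl.current_eef_rot() if R is None else R;T[:3,3]=ctrl.current_tool_pos() if p is None else p
        c["pose"]=T@c["T_tool_cam"]
    return c
def proj(c,P):
    q=(np.atleast_2d(P)-c["pose"][:3,3])@c["pose"][:3,:3]
    return np.c_[c["cx"]-c["fx"]*q[:,0]/q[:,2],c["cy"]+c["fy"]*q[:,1]/q[:,2]]
def ray(c,uv,z):
    d=c["pose"][:3,:3]@np.array([(uv[0]-c["cx"])/c["fx"],-(uv[1]-c["cy"])/c["fy"],-1]);o=c["pose"][:3,3]
    return o+d*(z-o[2])/d[2]
def tri(obs):
    f=lambda P:np.concatenate([proj(c,P)[0]-uv for c,uv in obs])
    r=least_squares(f,[.5,-.1,.05]);return r.x,r.fun
def Rz(a):return np.array([[np.cos(a),-np.sin(a),0],[np.sin(a),np.cos(a),0],[0,0,1]])
def fit(obs,x0): # obs: list (cam, local pt, uv); pose x,y,yaw
    f=lambda v:np.concatenate([proj(c,Rz(v[2])@np.array(P)+[v[0],v[1],0])[0]-uv for c,P,uv in obs])
    r=least_squares(f,x0,loss="soft_l1");return r.x,f(r.x).reshape(-1,2)
E
python3 - <<'E'
from h import *
S,D,W=cam("scene"),cam("side"),cam("wrist")
np.set_printoptions(precision=4,suppress=True)
print("far bar",tri([(S,(255.8,210.2)),(D,(240.5,198)),(W,(149,101))]))
print("near bar",tri([(S,(285.8,232.6)),(D,(260.5,217.1)),(W,(156,214))]))
print("pad",tri([(S,(269.4,244.1)),(D,(250.5,239.8)),(W,(180,149))]))
for n,uv in dict(l=(243.3,244.4),b=(276.4,269.2),r=(296.4,252.6)).items():print("S rim",n,ray(S,uv,.008))
for n,uv in dict(l=(228.3,238.9),b=(247.4,263.8),r=(275,254.7)).items():print("D rim",n,ray(D,uv,.008))
# posts
print("post L",tri([(S,(194.8,142.1)),(D,(209.5,141.8))]));print("post R",tri([(S,(215.2,146.7)),(D,(225.6,144.5))]))
print("balls",ray(S,(182.4,161.8),.185),ray(S,(203.3,167.6),.185),ray(D,(205.6,154.5),.185))
for uv in [(230.6,184.5),(216.7,212.4),(183.3,204.2)]:print("S base",ray(S,uv,.010))
for uv in [(239.8,197),(217.7,212.1),(189,202)]:print("D base",ray(D,uv,.010))
print("probe",tri([(S,(330.9,298.8)),(D,(275.6,275.9))]), ray(S,(330.9,298.8),.136),ray(D,(275.6,275.9),.136))
E
```

```text
far bar (array([0.5293, 0.0884, 0.1241]), array([-1.5015, -0.3391, -0.5892, -0.3594,  0.4658,  0.5263]))
near bar (array([ 0.527 , -0.0204,  0.1279]), array([-0.4954, -0.113 , -0.7636, -0.0108,  0.4015,  0.3226]))
pad (array([0.5287, 0.0343, 0.0273]), array([-0.3528, -0.1387, -0.1261,  0.0507,  0.1437,  0.171 ]))
S rim l [0.4898 0.0938 0.008 ]
S rim b [ 0.4929 -0.0254  0.008 ]
S rim r [ 0.5689 -0.0291  0.008 ]
D rim l [0.4913 0.0899 0.008 ]
D rim b [ 0.4898 -0.0241  0.008 ]
D rim r [ 0.5654 -0.0268  0.008 ]
post L (array([0.5559, 0.3442, 0.1833]), array([-0.3099,  0.3191,  0.3994, -0.2727]))
post R (array([0.5806, 0.2849, 0.1887]), array([ 0.2248, -0.2226, -0.2801,  0.1876]))
balls [0.4815 0.3072 0.185 ] [0.5051 0.2503 0.185 ] [0.5071 0.2549 0.185 ]
S base [0.6213 0.2798 0.01  ]
S base [0.5165 0.229  0.01  ]
S base [0.4704 0.3233 0.01  ]
D base [0.6138 0.2713 0.01  ]
D base [0.5178 0.2234 0.01  ]
D base [0.4632 0.3214 0.01  ]
probe (array([ 0.4517, -0.2181,  0.1392]), array([-0.2182,  0.2447,  0.2197, -0.1565])) [ 0.4542 -0.2171  0.136 ] [ 0.453  -0.2151  0.136 ]
```

Checks: the bar is at z≈0.126 (expected 0.127), the cover's length and width fit, and the probe cap is at about 0.139 (expected 0.136). The hook stand's yaw is about 25°. I'll take a closer wrist view of the stand before grasping.

```bash
python3 - <<'E'
from h import *
R0=np.array([[0,1,0],[1,0,0],[0,0,-1.]])
ctrl.goto([.53,.24,.33],R0)
np.save("w1.npy",np.c_[ctrl.current_eef_rot(),ctrl.current_tool_pos()])
im=ctrl.read_camera("wrist");cv2.imwrite("pics/w1.png",im)
c=im[0:225,100:400];c=cv2.resize(c,(800,600),interpolation=cv2.INTER_CUBIC)
k=8/3
for v in range(0,300,20):
    cv2.line(c,(int(v*k),0),(int(v*k),6),(255,0,0),1);cv2.putText(c,str(100+v),(int(v*k),16),0,.35,(255,0,0),1)
    if v<225: cv2.line(c,(0,int(v*k)),(6,int(v*k)),(255,0,0),1);cv2.putText(c,str(v),(8,int(v*k)+4),0,.35,(255,0,0),1)
cv2.imwrite("pics/w1c.png",c);print(ctrl.current_t())
E
```

```text
1.2917
```

View pics/w1c.png

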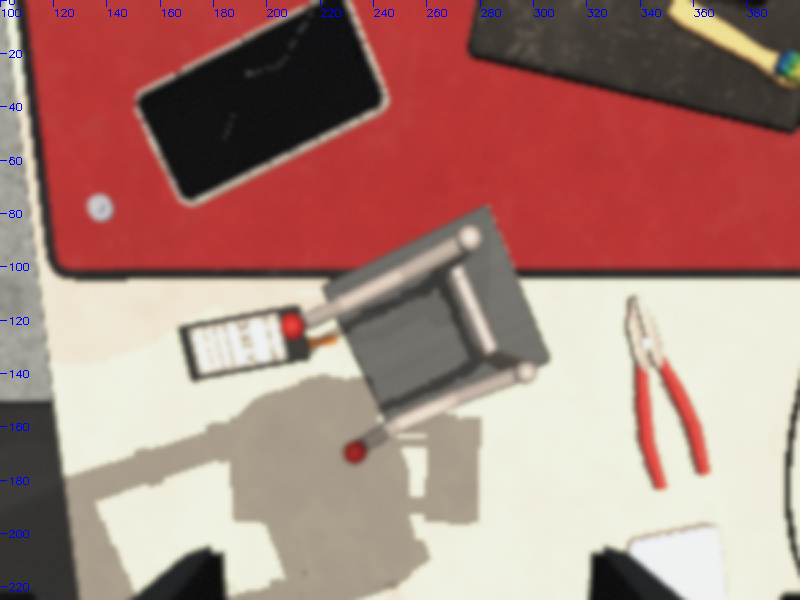

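```bash
python3 - <<'E'
from h import *
np.set_printoptions(precision=4,suppress=True)
S,D=cam("scene"),cam("side");w=np.load("w1.npy");W=cam("wrist",w[:,3],w[:,:3])
bl,br,pl,pr=[-.082,.03,.185],[-.082,-.03,.185],[0,.03,.190],[0,-.03,.190]
ow=[(W,bl,(209.5,122.3)),(W,br,(232.8,169.9)),(W,pl,(276.3,88.9)),(W,pr,(297.3,139.1))]
os=[(S,pl,(194.8,142.1)),(S,pr,(215.2,146.7)),(S,bl,(182.4,161.8)),(S,br,(203.3,167.6)),(D,pl,(209.5,141.8)),(D,pr,(225.6,144.5)),(D,bl,(205.6,154.5))]
for o in (ow,os[:6],ow+os[:6]):
    v,r=fit(o,[.57,.31,.43]);print(v,np.degrees(v[2]),np.abs(r).max(0))
np.save("stand.npy",v)
seat=v[:2]-.062*np.array([np.cos(v[2]),np.sin(v[2])]);print("seat",seat)
R0=np.array([[0,1,0],[1,0,0],[0,0,-1.]]);Rg=Rz(np.radians(-1))@R0
ctrl.goto([.528,.0335,.22],Rg)
c=cam("wrist");im=ctrl.read_camera("wrist");cv2.imwrite("pics/w2.png",im)
ctrl.move_l([.528,.0335,.109],vel=.12,contact_N=6)
print(ctrl.current_tool_pos(),ctrl.current_contact_force())
ctrl.command_gripper(0.0)
print(ctrl.current_grip_width()*91,ctrl.current_grasp_force(),ctrl.current_contact_force(),ctrl.current_t())
E
```

```text
[0.5681 0.3161 0.4424] 25.349615981719037 [0.4944 0.5697]
[0.5666 0.3115 0.4307] 24.678785363809574 [0.6609 1.6712]
[0.5682 0.3157 0.4401] 25.218355871349885 [0.7075 2.1811]
seat [0.5121 0.2893]
[0.5284 0.0336 0.1096] [ 0.2327  0.5478 -0.2256]
11.218502423321386 29.999471604824066 [ 0.533  -0.9621 -1.4185] 4.5417
```

```bash
python3 - <<'E'
from h import *
v=np.load("stand.npy");y=v[2];ex=np.array([np.cos(y),np.sin(y),0])
seat=np.array([v[0],v[1],0])-.062*ex
R0=np.array([[0,1,0],[1,0,0],[0,0,-1.]]);Rh=Rz(y)@R0
p=ctrl.current_tool_pos()
ctrl.move_l([p[0],p[1],.23],vel=.12)
print(ctrl.current_contact_force(),ctrl.current_grip_width()*91)
# (offset along tool y as grasped is ~0)
pre=seat-.14*ex;pre[2]=.23
ctrl.goto(pre,Rh)
pre[2]=.1935;ctrl.move_l(pre,vel=.12)
cv2.imwrite("pics/s3.png",ctrl.read_camera("scene"));cv2.imwrite("pics/d3.png",ctrl.read_camera("side"))
t=seat.copy();t[2]=.1935
hit=ctrl.move_l(t,vel=.1,contact_N=4)
print(hit,ctrl.current_tool_pos(),t,ctrl.current_contact_force(),ctrl.current_t())
a=cv2.imread("pics/s3.png")[90:240,140:340];S=ctrl.read_camera("scene");D=ctrl.read_camera("side")
f=lambda im,x,y:cv2.resize(im[y:y+150,x:x+200],(400,300),interpolation=cv2.INTER_CUBIC)
cv2.imwrite("pics/m3.png",np.vstack([np.hstack([f(cv2.imread("pics/s3.png"),130,90),f(cv2.imread("pics/d3.png"),130,90)]),np.hstack([f(S,130,90),f(D,130,90)])]))
E
```

```text
[ 0.2714244  -0.85414013 -1.85240055] 11.285993331140128
False [0.5116528  0.2891018  0.19356591] [0.51206917 0.28926651 0.1935    ] [-0.10835392  0.48911864 -1.49225426] 8.7583
```

View pics/m3.png

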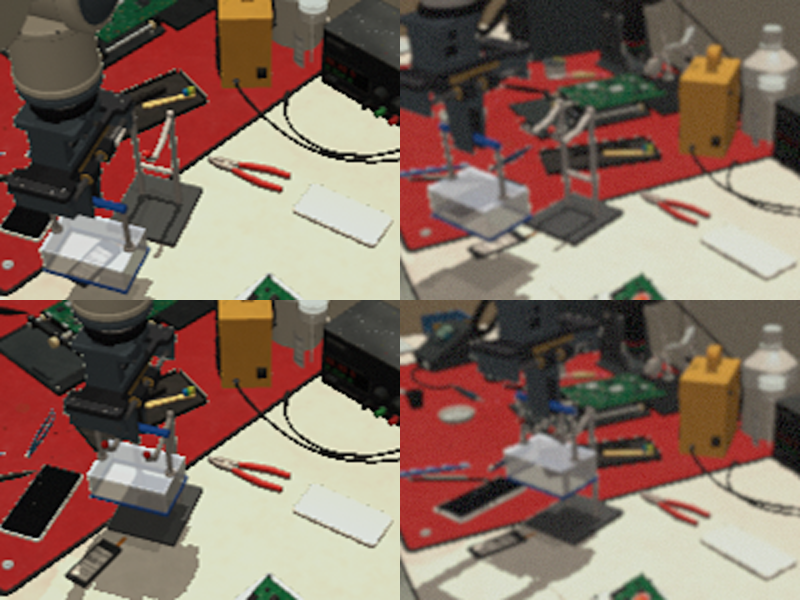

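The bar is over the hooks with the hooks between roof and bar, and there was no contact on the way in. Now I'll lower it into the troughs.

```bash
python3 - <<'E'
from h import *
p=ctrl.current_tool_pos()
hit=ctrl.move_l([p[0],p[1],.148],vel=.05,contact_N=3)
print(hit,ctrl.current_tool_pos(),ctrl.current_contact_force())
ctrl.command_gripper(.4)
q=ctrl.current_tool_pos();print(ctrl.current_contact_force())
ctrl.move_l([q[0],q[1],q[2]+.1],vel=.12,contact_N=8)
R0=np.array([[0,1,0],[1,0,0],[0,0,-1.]])
ctrl.goto([.52,.03,.30],R0)
np.save("w4.npy",np.c_[ctrl.current_eef_rot(),ctrl.current_tool_pos()])
W=ctrl.read_camera("wrist");S=ctrl.read_camera("scene");D=ctrl.read_camera("side")
for n,i in zip("WSD",(W,S,D)):cv2.imwrite(f"pics/{n}4.png",i)
f=lambda im,x,y,w,h:cv2.resize(im[y:y+h,x:x+w],(400,300),interpolation=cv2.INTER_CUBIC)
cv2.imwrite("pics/m4.png",np.vstack([np.hstack([f(W,160,50,200,150),f(S,130,100,200,150)]),np.hstack([f(D,150,110,120,90),f(S,220,200,100,75)])]))
print(ctrl.current_t(),ctrl.current_contact_force())
E
```

```text
True [0.5120449  0.2892824  0.15379909] [3.87223617 1.50258675 0.09026459]
[0.74959113 0.27486262 0.19169524]
12.325 [ 0.17890163  0.63659868 -0.55995865]
```

View pics/m4.png

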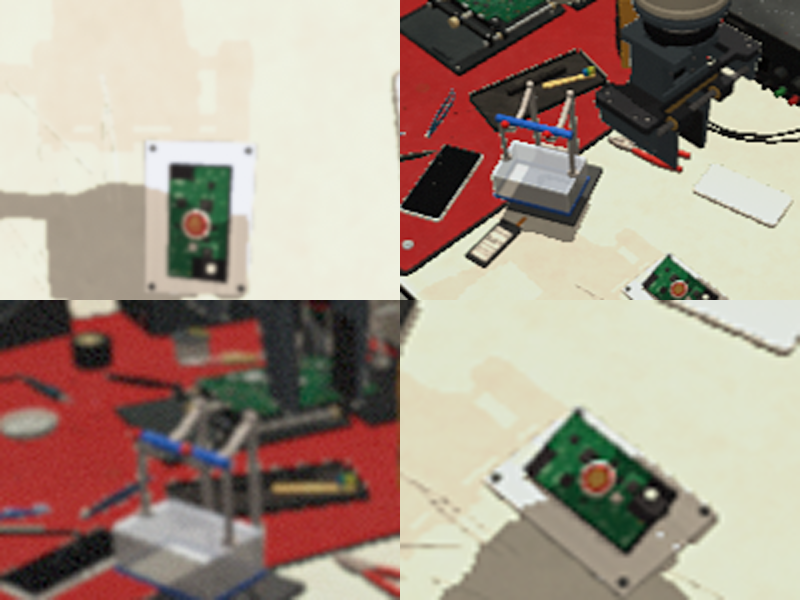

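The cover hangs on both hooks. The pad shows at wrist native (258,162) and scene native (269.5,244.75). I'll triangulate the board's corners to get its slope direction.

```bash
python3 - <<'E'
from h import *
np.set_printoptions(precision=4,suppress=True)
w=np.load("w4.npy");W=cam("wrist",w[:,3],w[:,:3]);S,D=cam("scene"),cam("side")
for n,a,b in [("++",(264.5,227),(276.5,131.5)),("+-",(288.75,247),(274,192)),("--",(277,263.25),(243.5,188.5)),("-+",(252,242.5),(245.5,131.5))]:
    print(n,*tri([(S,a),(W,b)]))
# subpixel pad centre: red-ring blob centroid in each image
for n,c,uv in (("W",W,(258,162)),("S",S,(269.5,244.75)),("D",D,(250.5,239.8))):
    im=cv2.imread(f"pics/{n}4.png");x,y=map(round,uv);k=14
    sub=im[y-k:y+k+1,x-k:x+k+1].astype(int)
    m=((sub[...,2]-sub[...,1]>50)&(sub[...,2]>90)).astype(np.uint8)
    (cx,cy),ax,_=cv2.fitEllipse(cv2.convexHull(cv2.findNonZero(m)).astype(np.float32))
    M=cv2.moments(m,True);print(n,x-k+cx,y-k+cy,ax,m.sum(), x-k+M['m10']/M['m00'],y-k+M['m01']/M['m00'])
    globals()["o"+n]=(c,(x-k+cx,y-k+cy))
print(tri([oW,oS]),tri([oW,oD]),tri([oW,oS,oD]))
# plate holes on wrist, z=6mm
for uv in [(152,148),(248,150),(238,289),(150,286)]:print(ray(W,(160+uv[0]/2,50+uv[1]/2),.006))
E
```

```text
++ [0.559  0.0836 0.0289] [-1.1034  0.1697  0.4966  0.4167]
+- [ 0.5553 -0.0145  0.0341] [ 0.6503 -0.2011 -0.3471 -0.2556]
-- [ 0.5044 -0.015   0.012 ] [-0.5477  0.1092  0.2909  0.2348]
-+ [0.5086 0.0827 0.0083] [-0.987   0.0505  0.4414  0.4049]
W 257.54239654541016 161.81657791137695 (10.429832458496094, 11.307083129882812) 96 257.5208333333333 161.86458333333334
S 269.1619062423706 244.05333137512207 (5.843500137329102, 7.723925590515137) 30 269.0 244.23333333333332
D 249.96648406982422 239.56486797332764 (4.695296764373779, 6.5225677490234375) 27 249.88888888888889 239.7037037037037
(array([0.5283, 0.0347, 0.0266]), array([ 0.1608,  0.1327, -0.3322,  0.0576])) (array([0.528 , 0.0351, 0.0279]), array([-0.0043, -0.0019,  0.0072, -0.0009])) (array([0.5281, 0.0348, 0.0276]), array([ 0.0759,  0.152 , -0.4014, -0.1491,  0.1138,  0.1428]))
[0.4919 0.0956 0.006 ]
[0.5725 0.094  0.006 ]
[ 0.5673 -0.0272  0.006 ]
[ 0.4884 -0.0245  0.006 ]
```

The board rises towards +x, so the bed's yaw is about -2°. The pad is at (0.528, 0.035, 0.0275). Next is a closer look at the probe, plus a check on where the turquoise one stands.

```bash
python3 - <<'E'
from h import *
np.set_printoptions(precision=4,suppress=True)
S,D=cam("scene"),cam("side")
print("turq base",tri([(S,(341.5,304)),(D,(305.6,310.5))]),"top",tri([(S,(347.9,273.6)),(D,(309.8,263.5))]))
R0=np.array([[0,1,0],[1,0,0],[0,0,-1.]])
ctrl.goto([.4535,-.25,.26],R0)
np.save("w5.npy",np.c_[ctrl.current_eef_rot(),ctrl.current_tool_pos()])
im=ctrl.read_camera("wrist");cv2.imwrite("pics/W5.png",im)
W=cam("wrist");print(proj(W,[[.4535,-.216,.136],[.4535,-.216,.075],[.4535,-.216,.009]]))
x0,y0=180,70;c=cv2.resize(im[y0:y0+150,x0:x0+200],(800,600),interpolation=cv2.INTER_CUBIC)
for v in range(0,200,10):
    cv2.line(c,(v*4,0),(v*4,6),(255,0,0),1);cv2.putText(c,str(x0+v),(v*4,16),0,.35,(255,0,0),1)
    if v<150: cv2.line(c,(0,v*4),(6,v*4),(255,0,0),1);cv2.putText(c,str(y0+v),(8,v*4+4),0,.35,(255,0,0),1)
cv2.imwrite("pics/W5c.png",c);print(ctrl.current_t())
E
```

```text
turq base (array([ 0.5309, -0.2088,  0.0031]), array([-0.0314,  0.0346,  0.0319, -0.0225])) top (array([ 0.5403, -0.2008,  0.1192]), array([-0.5111,  0.4968,  0.4995, -0.3312]))
[[252.2324 156.4234]
 [252.2083 150.2123]
 [252.1898 145.4622]]
13.4917
```

View pics/W5c.png

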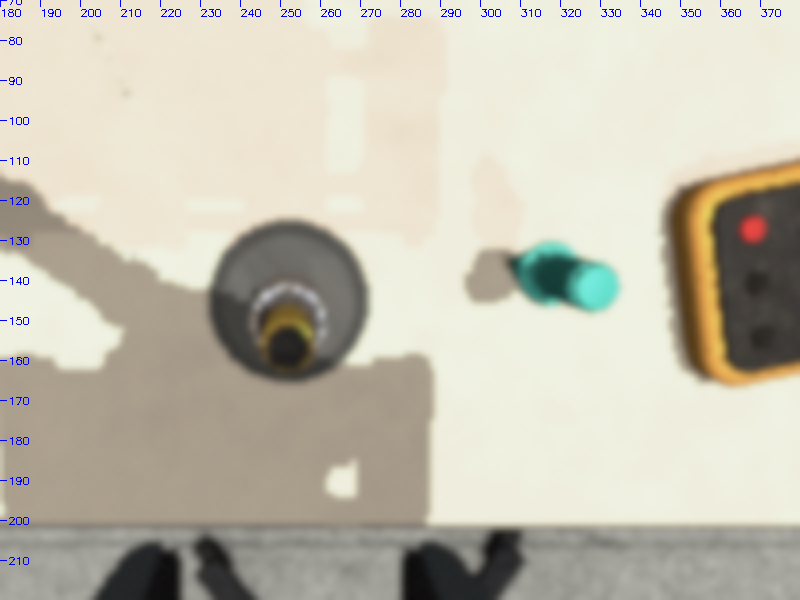

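The foot centre (252,145) and cap (252,156.5) match the predicted pixels, so the probe is at (0.4535, -0.216). The turquoise one stands 80 mm away in +x, so I'll close the fingers along y.

```bash
python3 - <<'E'
from h import *
np.set_printoptions(precision=4,suppress=True)
R0=np.array([[0,1,0],[1,0,0],[0,0,-1.]]);Rp=Rz(-np.pi/2)@R0
yaw=np.radians(-2);n=Rz(yaw)@[-np.sin(.35),0,np.cos(.35)]
x=Rz(yaw)@[np.cos(.35),0,np.sin(.35)];Rt=np.c_[x,np.cross(-n,x),-n]
pad=np.array([.528,.0348,.0275]);pre=pad+n*.116
print("ik",ctrl.ik(pre,Rt),ctrl.ik([.4535,-.216,.22],Rp))
ctrl.command_gripper(.55)
ctrl.goto([.4535,-.216,.20],Rp)
ctrl.move_l([.4535,-.216,.097],vel=.1,contact_N=6)
print(ctrl.current_tool_pos(),ctrl.current_contact_force())
ctrl.command_gripper(0)
g=ctrl.current_tool_pos();print("grasp",g,ctrl.current_grip_width()*91,ctrl.current_contact_force())
L=g[2]-.010
hit=ctrl.move_l([g[0],g[1],g[2]+.11],vel=.1,contact_N=8);print(hit,ctrl.current_contact_force())
ctrl.goto(pad+n*(L+.025),Rt);np.save("L.npy",L)
ctrl.sleep(.3)
print(ctrl.current_tool_pos(),pad+n*(L+.025),ctrl.current_eef_rot()-Rt,ctrl.current_contact_force(),ctrl.current_q())
T=np.c_[ctrl.current_eef_rot(),ctrl.current_tool_pos()];np.save("w6.npy",T)
W=ctrl.read_camera("wrist");S=ctrl.read_camera("scene");D=ctrl.read_camera("side")
for k,i in zip("WSD",(W,S,D)):cv2.imwrite(f"pics/{k}6.png",i)
tip=T[:,3]-n*L
for k in("wrist","scene","side"):print(k,proj(cam(k),[tip,pad]))
f=lambda im,x,y,w,h:cv2.resize(im[y:y+h,x:x+w],(400,300),interpolation=cv2.INTER_CUBIC)
cv2.imwrite("pics/m6.png",np.vstack([np.hstack([f(W,150,120,200,150),f(W,210,150,80,60)]),np.hstack([f(S,220,190,80,60),f(D,210,190,80,60)])]))
print(ctrl.current_t())
E
```

```text
ik [ -3.003   17.6457 118.0904   0.8385  24.2154  88.2931] [-32.2825  18.0528  93.5892  -0.      68.3579  57.7175]
[ 0.4538 -0.2162  0.0975] [ 0.3782 -1.0106  0.2715]
grasp [ 0.4535 -0.216   0.097 ] 14.2084945010589 [-0.1425  0.3107  0.2738]
False [-0.0854 -0.5375 -0.7418]
[0.49   0.0355 0.1329] [0.4896 0.0361 0.1327] [[-0.0002 -0.0011  0.0003]
 [-0.001   0.     -0.0005]
 [ 0.0003  0.0001  0.0001]] [ 0.3309 -0.3864 -0.4669] [ -3.0729  18.188  118.1468   0.8549  23.5972  88.2641]
wrist [[253.0445 193.4754]
 [252.4113 187.7342]]
scene [[266.8241 240.5269]
 [268.7321 243.967 ]]
side [[247.002  233.1506]
 [250.0358 239.7647]]
19.975
```

View pics/m6.png

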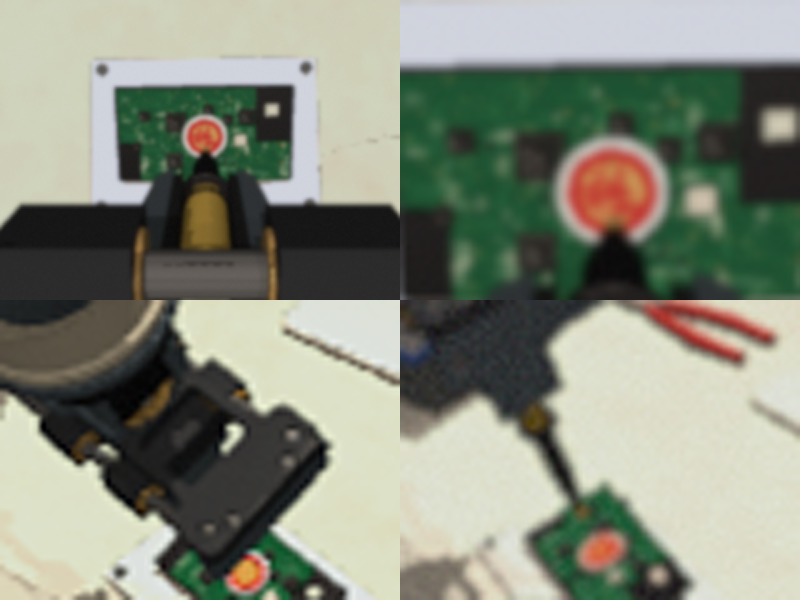

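The ring centre (252.2,188) and tip (252.6,194.4) in the wrist view agree with the predictions to about 1 px, so the lateral aim is good. Now I'll press, stepping in with averaged force.

```bash
python3 - <<'E'
from h import *
np.set_printoptions(precision=3,suppress=True)
yaw=np.radians(-2);n=Rz(yaw)@[-np.sin(.35),0,np.cos(.35)]
L=float(np.load("L.npy"));pad=np.array([.528,.0348,.0275])
def force():
    v=[]
    for _ in range(15):
        ctrl.sleep(.02);v.append(ctrl.current_contact_force()@n)
    return np.mean(v),np.std(v)/15**.5
def go(g):ctrl.move_l(pad+n*(L+g),vel=.02)
go(.006);b,s=force();print("base",b,s)
g=.006;f=0
while f<1.9 and g>-.011 and ctrl.current_t()<48:
    g-=.001;go(g);m,s=force();f=m-b
    print(round(g*1000,1),round(f,2),round(s,2),round(((ctrl.current_tool_pos()-pad)@n-L)*1000,2))
print(ctrl.current_t(),ctrl.current_contact_force())
T=np.c_[ctrl.current_eef_rot(),ctrl.current_tool_pos()];print(ctrl.current_grip_width()*91)
E
```

```text
base -0.5497608335570053 0.14702019608005354
5.0 -0.01 0.13 5.0
4.0 -0.01 0.13 4.01
3.0 -0.11 0.14 3.0
2.0 0.04 0.08 2.0
1.0 -0.16 0.15 1.02
0.0 -0.08 0.13 0.02
-1.0 0.53 0.12 -0.99
-2.0 0.85 0.1 -1.98
-3.0 1.34 0.1 -3.0
-4.0 1.56 0.1 -3.99
-5.0 1.86 0.1 -4.99
-6.0 1.91 0.12 -5.98
27.325 [-0.334 -1.099  1.686]
14.02073217899375
```

```bash
python3 - <<'E'
from h import *
yaw=np.radians(-2);n=Rz(yaw)@[-np.sin(.35),0,np.cos(.35)]
v=[]
for _ in range(100):
    ctrl.sleep(.02);v.append(ctrl.current_contact_force()@n)
print(np.mean(v)+.58,np.std(v)/10,ctrl.current_t())
W=ctrl.read_camera("wrist");S=ctrl.read_camera("scene");D=ctrl.read_camera("side")
f=lambda im,x,y,w,h:cv2.resize(im[y:y+h,x:x+w],(400,300),interpolation=cv2.INTER_CUBIC)
cv2.imwrite("pics/m7.png",np.vstack([np.hstack([f(W,210,150,80,60),f(D,210,190,80,60)]),np.hstack([f(S,130,100,240,180),f(D,150,110,160,120)])]))
E
```

```text
2.22537464659023 0.043689151926699026 28.9917
```

View pics/m7.png

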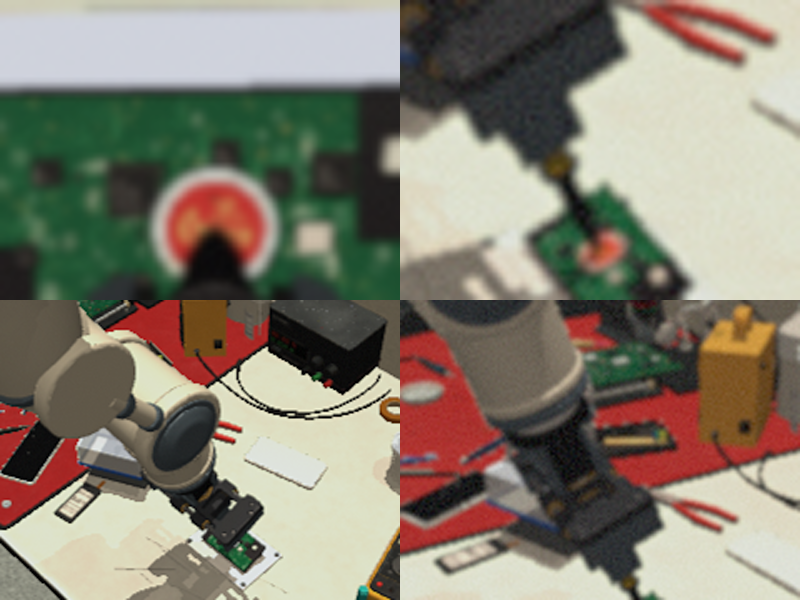

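The point sits on the pad inside the ring. The averaged force of 2.2 N and the travel since contact, about 5 mm, both mean the point is about halfway in. Handing in.

```bash
python3 -c "
from bench import ctrl
print(ctrl.sign_off(),ctrl.current_t())"
```

```text
the job is handed in; nothing more can be done
the job is handed in; nothing more can be done
```

I handed the job in with the cover hanging on both hooks and the yellow probe held square on the ringed brass pad, its point about halfway in (about 2.2 N, 5 mm); this took about 29 s, and I saw no bystander moved.

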